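# Set up a two-tier kiln stack

## Task

Set the ware for firing on the kiln shelf: stand the two tall kiln posts upright in its two outlined squares and the low dish on the shelf midway between them. Then lay the narrow bridging slab flat and centred across the tops of both posts, running the same way as the shelf, and last set the cup upright on the middle of the slab. Put everything down gently, let go of it, and leave the short post where it is.

Things in the scene. Friction and masses are not known exactly. Their poses are not given: they have to be found in the camera images.
- kiln_shelf: The target: fixed rectangular kiln shelf lying flat on the table, washed fireclay, 240 x 110 x 15 mm (along its x, y, z). Origin at the centre of its underside; its top is 15 mm above it. Two dark outlined squares (46 mm) on its top mark where the posts go, centred 75 mm from the shelf's centre along its +x and -x. It may lie on the robot's left or right.
- tall_post_a: Loose upright square kiln post, buff fireclay, 36 x 36 mm and 60 mm tall, about 0.16 kg. Origin at the centre of its underside, z up. The same as tall_post_b; either may go in either square.
- tall_post_b: Loose upright square kiln post, the same as tall_post_a: 36 x 36 mm and 60 mm tall. Origin at the centre of its underside, z up.
- short_post: Loose square kiln post of the same section but only 30 mm tall (36 x 36 x 30 mm): not needed, stays where it stands. Origin at the centre of its underside.
- dish: Low, open, straight-sided round dish of unglazed fired clay, 60 mm outer diameter, 34 mm tall, wall 5 mm, about 0.09 kg. Origin at the centre of its underside, z up through its mouth. Its turn about z does not matter.
- bridge: The narrow bridging slab: loose, buff fireclay, lying flat on the table, 200 mm long (its x), 60 mm wide (its y), 14 mm thick, about 0.32 kg. Origin at the centre of its underside. Either end may go over either post.
- cup: Tall, open, straight-sided handleless cup of unglazed fired clay, 54 mm outer diameter, 75 mm tall, wall 4.5 mm, about 0.14 kg. Origin at the centre of its underside, z up through its mouth. Its turn about z does not matter.
There are look-alikes about, which are no part of the job. What is shaped like the tall_post_b but green is not meant.

How it is judged:
By the outcome, as a careful person would: the job done as asked, in the order asked, and still so for the second after the job is handed in, with the robot touching nothing.
It also fails if it takes over 136 s, if anything falls off the work surface, if the arm or the gripper's body presses on something with over 40 N, if the wrist force passes 120 N, or if a joint passes its speed limit or range.

## Robot

A 6-joint arm with a two-finger parallel gripper is mounted at the origin on the work surface. World frame = base frame: x ahead of the robot, y to its left, z up, the work surface at z = 0. Lengths are in m, angles in rad, forces in N, time in s.
With the tool pointing down it reaches from about 0.25 to 0.775 m from the base axis. Payload 4 kg.
Tool frame: the origin (TCP) lies midway between the tips of the shut fingers; the grasp point (between the pads) lies 19 mm behind it (ctrl.pinch_z is the z of the grasp point in the tool frame, in m); z points along the fingers, y is the direction in which the jaws open and shut (so a half turn about z gives the same grasp; the last joint's range is limited). The gripper opens to 94 mm and grips with 3 to 60 N. Pads are 16 mm wide; open, the fingers measure 119 mm over their backs; the gripper's body (75 mm by 177 mm) begins 78 mm behind the grasp point.
Start: joints at [1.088, 0.087, 1.371, -0, 1.684, -0.103], TCP at [0.204, 0.511, 0.206] pointing down, gripper open.
Joint ranges: [-3.1, 3.1], [-0.76, 2.03], [0.27, 2.55], [-1.08, 4.22], [0.17, 2.65], [-2.57, 2.57]. Speed limits (rad/s): [2.79, 2.79, 3.14, 3.14, 3.14, 3.14].

## Interface

Orientations are given as a rotation vector (axis times angle).
In Python, from workcell import ctrl gives the robot as it stands. The module is installed in compiled form; this text tells all that it offers.
- The arm moves only by the tool drive_tool, never from a script. Its argument "steps" is a list of rows, each a list of 7 numbers: the shift along the tool's x, y, z in cm, then the turn, a rotation vector about the tool's x, y, z in rad, then the closure in counts, from 0 (fully open) to 255 (shut). A call has 1 to 8 rows; each row is the pose to reach, as a shift and turn from the pose commanded when the call began, along the tool's axes at that moment; what a row does not reach only later rows make up. A row lasts 1/12 s, in which the tool goes at most 41.7 mm and 7.16 degrees, less where a joint would pass 70% of its speed; a pose out of reach is approached as far as the arm can. A call with a gripper value outside its range is refused whole. The fingers move at their own pace and stop on an object; "force" is the grip in N (left out, the last holds). Time passes only in rows, so rows that repeat a pose let the fingers close. It gives the time, the measured TCP pose, the force and the opening at its end, in the units of the state.
- ctrl.read_state(): the state, without advancing time (a new reading comes with each control period).
- ctrl.capture(name): name is "scene" or "side" or "wrist"; returns the picture (400x640x3 uint8, blue, green, red); there is no depth.
- ctrl.camera_info(name): a dict with "fov_y" (degrees; the focal length in pixels is half the picture's height over the tangent of half this angle, whatever the lens; pixels are square), "cx", "cy" (the principal point, pixels), "R" (3x3) and "t" (3): a world point X has camera coordinates R X + t; the wrist camera has in their place "tool_from_camera" (4x4, takes a point from camera to tool coordinates, whose origin is the TCP and whose axes are the flange's). Camera axes: x right, y down, z forward; pixel columns grow to the right and rows downward; lengths in m; the calibration is good to about 2 mm. A picture is of the moment at which its call begins: read the wrist's pose just before it. camera_info takes no time and is no camera call.
- ctrl.hand_in(): hands the job in, once; it reports no verdict.
Trained networks look in the newest picture that a camera, given by its name, has taken for a name from the list of things; names that differ only in an ending like _2 or _b are one class to them, and where a whole thing is asked for, a point or a joint stands for the part that bears it (a point fixed in the world has none). Each returns a list of dicts, best first, with "score" (0 to 1); they miss things now and then, are a little off and sometimes report something else, mostly with a low value. They report only what shows in the picture. A call takes as long as a camera call. They do not tell look-alikes from the thing itself.
- ctrl.trace(camera, thing): "region" (400x640 bool, what is visible of it) and "point" ([column, row] in pixels, amid what is visible of it).
- ctrl.pinpoint(camera, thing): "point" ([column, row] in pixels: a listed point, or the origin of a listed thing).
The state is a dict: "t": time; "q": joint angles; "dq": joint speeds; "tau": joint torques, N m; "tool_pos": TCP position; "tool_rot": TCP orientation; "wrist_force": force on the tool from outside, world axes, zero at the start; "wrist_torque": the same for the moment, N m; "finger_gap": finger opening in m.
Only numpy, scipy, OpenCV 4.12 (cv2) and the standard library are available. Lean on these libraries where they do the work, as an engineer would, in place of code of your own. Each camera call takes 0.05 s, during which the arm holds its last target. There are 200 camera calls.

## Working session

There is one attempt and no reset: what is moved stays moved. The work goes in short steps, Python scripts to look and compute and a tool call to move; the robot and the scene stay as the last step left them, time stands still between calls to the robot, and variables do not carry over. Pictures are saved under pics/ and viewed, about 12 in all and at most 16, crops included, and the job is handed in when it is done.

Besides the shell and the picture viewer there is one more tool, called after ">>>" as name(argument=value, ...), one argument or row to a line, values as JSON. drive_tool: Moves the arm, as the interface text tells. Its arguments: {"type":"object","properties":{"steps":{"type":"array","items":{"type":"array","items":{"type":"number"}}},"force":{"type":"number"}},"required":["steps"]}

```bash
mkdir -p pics; cat > h.py <<'E'
import numpy as np, cv2
from scipy.spatial.transform import Rotation as Ro
from workcell import ctrl
def cam(n):
    i=ctrl.camera_info(n); f=200/np.tan(np.radians(i["fov_y"])/2)
    if n=="wrist":
        s=ctrl.read_state(); T=np.eye(4); T[:3,:3]=Ro.from_rotvec(s["tool_rot"]).as_matrix(); T[:3,3]=s["tool_pos"]
        W=T@np.array(i["tool_from_camera"]); R=W[:3,:3].T; t=-R@W[:3,3]
    else: R=np.array(i["R"]);t=np.array(i["t"])
    return f,i["cx"],i["cy"],R,t
def toz(c,p,z):
    f,cx,cy,R,t=c; d=R.T@np.array([(p[0]-cx)/f,(p[1]-cy)/f,1]); o=-R.T@t
    return o+d*(z-o[2])/d[2]
def px(c,X):
    f,cx,cy,R,t=c; v=R@np.array(X)+t; return np.array([cx+f*v[0]/v[2],cy+f*v[1]/v[2]])
E
python3 - <<'E'
from h import *
print(ctrl.read_state(), ctrl.pinch_z)
for n in ["scene","side","wrist"]:
    im=ctrl.capture(n); cv2.imwrite(f"pics/{n}0.png",im); c=cam(n); print(n,c[0],-c[3].T@c[4],c[3][2])
    if n=="wrist": continue
    for th,z in [("kiln_shelf",.0),("tall_post_a",0.),("short_post",0),("dish",0),("bridge",0),("cup",0)]:
        for r in ctrl.pinpoint(n,th): 
            print(th,round(r["score"],2),np.round(r["point"]),np.round(toz(c,r["point"],z),3))
E
```

```text
{'t': 0.0, 'q': array([ 1.08791890e+00,  8.79406097e-02,  1.37220083e+00, -3.44348481e-05,
        1.68359752e+00, -1.03090635e-01]), 'dq': array([-0.00037636,  0.00191948, -0.00090064, -0.00074638, -0.00124794,
       -0.00047486]), 'tau': array([-7.02397101e-04, -3.40190721e+01, -3.02420855e+01,  7.16130668e-02,
        3.30148847e-02, -1.72816535e-04]), 'tool_pos': array([0.20365926, 0.51033019, 0.20433914]), 'tool_rot': array([-0.59288362, -3.08454118,  0.00324266]), 'wrist_force': array([ 0.0184751 , -0.49017626, -0.18315021]), 'wrist_torque': array([ 0.04669695,  0.03195823, -0.01327189]), 'finger_gap': 0.09392643028391894} -0.0188
scene 450.9324631625822 [ 1.07113057 -0.54855808  0.68465131] [-0.55769246  0.53847742 -0.63168124]
kiln_shelf 0.81 [430. 172.] [0.563 0.293 0.   ]
tall_post_a 0.98 [348. 218.] [0.545 0.011 0.   ]
tall_post_a 0.83 [287. 217.] [ 0.449 -0.088  0.   ]
tall_post_a 0.79 [252. 197.] [ 0.337 -0.105  0.   ]
tall_post_a 0.79 [212. 206.] [ 0.3   -0.194  0.   ]
tall_post_a 0.79 [204. 231.] [ 0.361 -0.252  0.   ]
tall_post_a 0.76 [354. 167.] [0.414 0.165 0.   ]

[... 301 characters left out ...]
7293 -0.69192072  0.78248893] [ 0.43798749  0.6076292  -0.66253582]
kiln_shelf 0.84 [280. 142.] [0.56  0.304 0.   ]
tall_post_a 0.92 [335. 198.] [0.543 0.01  0.   ]
tall_post_a 0.8 [323. 234.] [ 0.442 -0.078  0.   ]
tall_post_a 0.76 [300. 260.] [ 0.353 -0.112  0.   ]
tall_post_a 0.7 [342. 304.] [ 0.36  -0.259  0.   ]
tall_post_a 0.65 [301. 298.] [ 0.3   -0.197  0.   ]
tall_post_a 0.63 [259. 187.] [0.406 0.16  0.   ]
short_post 0.72 [293. 201.] [0.449 0.063 0.   ]
dish 0.82 [396. 200.] [ 0.662 -0.087 -0.   ]
dish 0.7 [327. 237.] [ 0.444 -0.091  0.   ]
bridge 0.56 [408. 271.] [ 0.526 -0.274  0.   ]
wrist 300.9020086496448 [0.12743866 0.54150761 0.38439447] [ 0.26280761 -0.10498137 -0.95911995]
```

View pics/scene0.png

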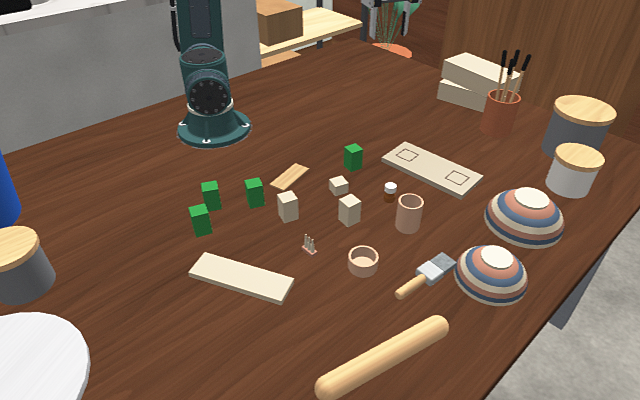

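View pics/side0.png

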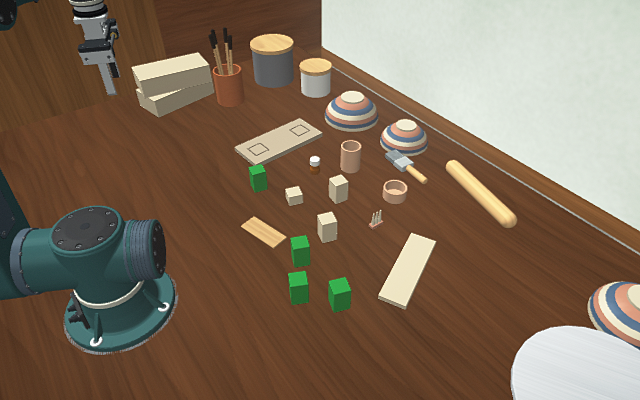

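The posts wanted are buff, at scene (288,207) and (349,210). The look-alikes are the green posts at (353,157), (255,192), (210,195) and (200,220), and the short post at (339,186). The shelf is at (432,168), the slab at (240,278), the dish at (363,261) and the cup at (409,213). Next I'll fit silhouettes in both cameras, and crop the picture to check the choice.

```bash
cat > fit.py <<'E'
from h import *
from scipy.optimize import minimize
S=4
def pts(kind,p,z0):
    x,y,a=p
    if kind[0]=="box":
        L,W,H=kind[1:]; b=np.array([[sx*L/2,sy*W/2] for sx in(-1,1) for sy in(-1,1)])
    else:
        D,H=kind[1:]; th=np.linspace(0,2*np.pi,24,endpoint=False); b=D/2*np.c_[np.cos(th),np.sin(th)]
    c,s=np.cos(a),np.sin(a); b=b@np.array([[c,s],[-s,c]])+[x,y]
    return np.array([[*q,z] for q in b for z in (z0,z0+H)])
def sil(c,kind,p,z0,off,sh):
    h=cv2.convexHull(np.array([px(c,X) for X in pts(kind,p,z0)],np.float32))[:,0]
    m=np.zeros(sh,np.uint8); cv2.fillConvexPoly(m,np.round(((h-off+.5)*S-.5)*16).astype(np.int32),1,shift=4); return m
def fit(views,kind,p0,z0=0.):
    """views: list of (cam, region)"""
    data=[]
    for c,r in views:
        ys,xs=np.nonzero(r); off=np.array([xs.min()-12,ys.min()-12]).clip(0); e=np.array([xs.max()+12,ys.max()+12])
        sub=r[off[1]:e[1],off[0]:e[0]].astype(np.float32)
        data.append((c,(cv2.resize(sub,None,fx=S,fy=S,interpolation=cv2.INTER_LINEAR)>.5),off))
    def cost(p):
        k=0
        for c,m,off in data:
            q=sil(c,kind,p,z0,off,m.shape)>0; k+=1-(q&m).sum()/(q|m).sum()
        return k/len(data)
    best=None
    for a in ([0] if kind[0]=="cyl" else np.arange(0,np.pi/(2 if kind[1]==kind[2] else 1),np.pi/8)):
        r=minimize(cost,[p0[0],p0[1],a],method="Nelder-Mead",options=dict(initial_simplex=np.array([p0[0],p0[1],a])+np.array([[0,0,0],[.015,0,0],[0,.015,0],[0,0,.3]]),xatol=1e-4,fatol=1e-5,maxiter=150))
        if best is None or r.fun<best.fun: best=r
    return best.x,best.fun
KIND=dict(kiln_shelf=("box",.24,.11,.015),tall_post_a=("box",.036,.036,.06),short_post=("box",.036,.036,.03),dish=("cyl",.06,.034),bridge=("box",.2,.06,.014),cup=("cyl",.054,.075))
E
python3 - <<'E'
from fit import *
cs={n:cam(n) for n in("scene","side")}
for n in cs: ctrl.capture(n)
P={"kiln_shelf":[(.56,.3)],"tall_post_a":[(.545,.011),(.447,-.085)],"short_post":[(.45,.068)],"dish":[(.662,-.08)],"bridge":[(.527,-.272)],"cup":[(.652,.091)]}
for th,ps in P.items():
    tr={n:ctrl.trace(n,th) for n in cs}
    for p in ps:
        v=[]
        for n in cs:
            q=px(cs[n],[*p,KIND[th][-1]/2]); g=[r for r in tr[n] if np.hypot(*(np.array(r["point"])-q))<18]
            if g: v.append((cs[n],np.array(g[0]["region"])))
        if not v: print(th,p,"none",[(r["score"],r["point"]) for r in tr["scene"]]); continue
        x,f=fit(v,KIND[th],p); x1=[np.round(fit([u],KIND[th],p)[0],3) for u in v]
        print(th,len(v),np.round(x,4),round(f,3),x1)
im=cv2.imread("pics/scene0.png")[130:300,180:480]; cv2.imwrite("pics/crop.png",cv2.resize(im,None,fx=2.6,fy=2.6,interpolation=cv2.INTER_CUBIC))
E
```

```text
kiln_shelf 2 [0.5579 0.3006 0.0824] 0.074 [array([0.558, 0.301, 3.234]), array([0.556, 0.299, 3.231])]
tall_post_a 2 [ 0.5503  0.0082 -0.2415] 0.102 [array([0.553, 0.006, 1.351]), array([0.547, 0.005, 1.287])]
tall_post_a 2 [ 0.4468 -0.0844  1.2533] 0.089 [array([ 0.45 , -0.085,  1.203]), array([ 0.445, -0.087, -0.317])]
short_post 2 [0.4547 0.0648 1.276 ] 0.103 [array([ 0.456,  0.065, -0.217]), array([0.454, 0.063, 1.192])]
dish 2 [ 0.6685 -0.0721  0.0798] 0.077 [array([ 0.669, -0.072,  0.12 ]), array([ 0.668, -0.073,  0.253])]
bridge 2 [ 0.5296 -0.2706  0.4708] 0.062 [array([ 0.53 , -0.27 ,  0.458]), array([ 0.528, -0.271,  0.469])]
cup 2 [0.6532 0.0889 0.0084] 0.068 [array([0.654, 0.089, 0.068]), array([0.651, 0.086, 0.156])]
```

View pics/crop.png

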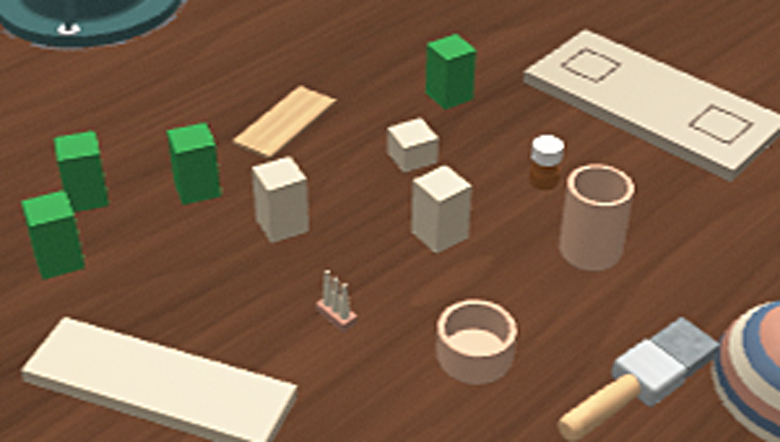

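The crop confirms the choice: the two buff tall posts sit at crop (280,200) and (440,210), and the green ones and the low buff post differ clearly. I'll pass over the shelf for a closer look on the way.

```bash
cat > mv.py <<'E'
import sys
from h import *
def mv(*ts):
    s=ctrl.read_state(); R=Ro.from_rotvec(s["tool_rot"]); 
    print("t",round(s["t"],2),"pos",np.round(s["tool_pos"],4),"F",np.round(s["wrist_force"],1),"gap",round(s["finger_gap"],4), "q6",round(s["q"][5],2))
    for x,y,z,phi in ts:
        G=Ro.from_matrix(np.c_[[np.sin(phi),-np.cos(phi),0],[np.cos(phi),np.sin(phi),0],[0,0,-1]])
        rv=(R.inv()*G).as_rotvec()
        print(np.round(R.inv().apply(np.array([x,y,z])-s["tool_pos"])*100,2),np.round(rv,3))
if __name__=="__main__": mv(*[[float(v) for v in a.split(",")] for a in sys.argv[1:]])
E
python3 mv.py .54,.30,.22,1.653
```

```text
t 1.45 pos [0.2039 0.5108 0.2055] F [ 0.4 -0.9 -0. ] gap 0.094 q6 -0.1Traceback (most recent call last):
  File "mv.py", line 10, in <module>
    if __name__=="__main__": mv(*[[float(v) for v in a.split(",")] for a in sys.argv[1:]])
                             ~~^^^^^^^^^^^^^^^^^^^^^^^^^^^^^^^^^^^^^^^^^^^^^^^^^^^^^^^^^^^
  File "mv.py", line 7, in mv
    G=Ro.from_matrix(np.c_[[np.sin(phi),-np.cos(phi),0],[np.cos(phi),np.sin(phi),0],[0,0,-1]])
  File "scipy/spatial/transform/_rotation.pyx", line 1143, in scipy.spatial.transform._rotation.Rotation.from_matrix
ValueError: Non-positive determinant (left-handed or null coordinate frame) in rotation matrix 0: [[ 0.99662318 -0.08211112  0.        ]
 [ 0.08211112  0.99662318  0.        ]
 [ 0.          0.         -1.        ]].
```

```bash
sed -i 's/\[np.sin(phi),-np.cos(phi),0\]/[-np.sin(phi),np.cos(phi),0]/' mv.py; python3 mv.py .54,.30,.22,1.653
```

```text
t 1.45 pos [0.2039 0.5108 0.2055] F [ 0.4 -0.9 -0. ] gap 0.094 q6 -0.1
[-39.03  -7.12  -1.45] [ 0.     0.    -0.462]
```

>>> drive_tool(
  steps=[
    [-39, -7.1, -1.5, 0, 0, -0.462, 0],
    [-39, -7.1, -1.5, 0, 0, -0.462, 0],
    [-39, -7.1, -1.5, 0, 0, -0.462, 0],
    [-39, -7.1, -1.5, 0, 0, -0.462, 0],
    [-39, -7.1, -1.5, 0, 0, -0.462, 0],
    [-39, -7.1, -1.5, 0, 0, -0.462, 0],
    [-39, -7.1, -1.5, 0, 0, -0.462, 0],
    [-39, -7.1, -1.5, 0, 0, -0.462, 0],
  ],
)

```text
t: 2.12
tool_pos: [0.4755, 0.3404, 0.2178]
tool_rot: [-0.129, 3.138, 0.001]
wrist_force: [-0.0, 0.9, -0.5]
finger_gap: 0.094
```

```bash
cat > look.py <<'E'
import sys
from fit import *
# look.py name thing x,y [z0] : wrist fit
def look(name,thing,p,z0=0.,show=True):
    c=cam("wrist"); im=ctrl.capture("wrist"); cv2.imwrite(f"pics/{name}.png",im)
    q=px(c,[*p,z0+KIND[thing][-1]/2]); tr=ctrl.trace("wrist",thing)
    g=[r for r in tr if np.hypot(*(np.array(r["point"])-q))<60]
    print("expect",np.round(q),[(round(r["score"],2),np.round(r["point"])) for r in tr][:5])
    if g:
        g=min(g,key=lambda r:np.hypot(*(np.array(r["point"])-q)))
        x,f=fit([(c,np.array(g["region"]))],KIND[thing],p,z0); print(thing,np.round(x,4),round(f,3)); return c,im,x
    return c,im,None
if __name__=="__main__":
    a=sys.argv; look(a[1],a[2],[float(v) for v in a[3].split(",")],float(a[4]) if len(a)>4 else 0.)
E
sleep 0; python3 mv.py .54,.30,.22,1.653 .55,.008,.2,1.329; python3 look.py w1 kiln_shelf .558,.3006
```

```text
t 2.12 pos [0.4755 0.3404 0.2178] F [-0.   0.9 -0.5] gap 0.094 q6 -1.13
[-6.1  -4.56 -0.21] [0. 0. 0.]
[ -4.7  -33.74   1.77] [0.001 0.    0.324]
expect [288. 232.] [(0.75, array([286., 226.]))]
kiln_shelf [0.5597 0.2993 3.2288] 0.023
```

View pics/w1.png

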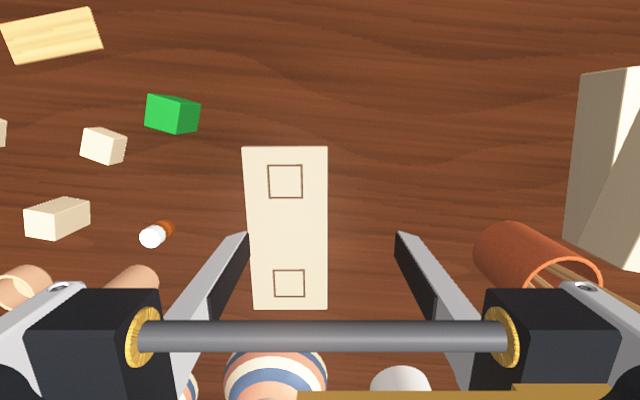

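The wrist view shows the shelf (286,226) with its squares at (285,181) and (289,283). The fit agrees with the other cameras within 2 mm.

>>> drive_tool(
  steps=[
    [-4.7, -33.7, 1.8, 0, 0, 0.324, 60],
    [-4.7, -33.7, 1.8, 0, 0, 0.324, 60],
    [-4.7, -33.7, 1.8, 0, 0, 0.324, 60],
    [-4.7, -33.7, 1.8, 0, 0, 0.324, 60],
    [-4.7, -33.7, 1.8, 0, 0, 0.324, 60],
    [-4.7, -33.7, 1.8, 0, 0, 0.324, 60],
    [-4.7, -33.7, 1.8, 0, 0, 0.324, 60],
    [-4.7, -33.7, 1.8, 0, 0, 0.324, 60],
  ],
)

```text
t: 2.88
tool_pos: [0.5466, 0.0159, 0.2001]
tool_rot: [0.377, 3.118, 0.001]
wrist_force: [1.3, -0.4, -0.4]
finger_gap: 0.0715
```

```bash
python3 mv.py .5503,.0082,.025,1.329;  python3 look.py w2 tall_post_a .5503,.0082; python3 - <<'E'
from h import *
for x in (.558,.5597): pass
a=.0872
for s in(-1,1): print(np.round([.5597+s*.075*np.cos(a),.2993+s*.075*np.sin(a)],4))
E
```

```text
t 2.88 pos [0.5466 0.0159 0.2001] F [ 1.3 -0.4 -0.4] gap 0.0715 q6 -1.4
[-0.53 -0.67 17.51] [0.001 0.    0.001]
expect [316. 188.] [(0.97, array([431.,  25.])), (0.96, array([35., 75.])), (0.95, array([212., 121.])), (0.86, array([314., 192.])), (0.85, array([69., 12.]))]
tall_post_a [ 0.5519  0.0056 -0.1241] 0.037
[0.485  0.2928]
[0.6344 0.3058]
```

View pics/w2.png

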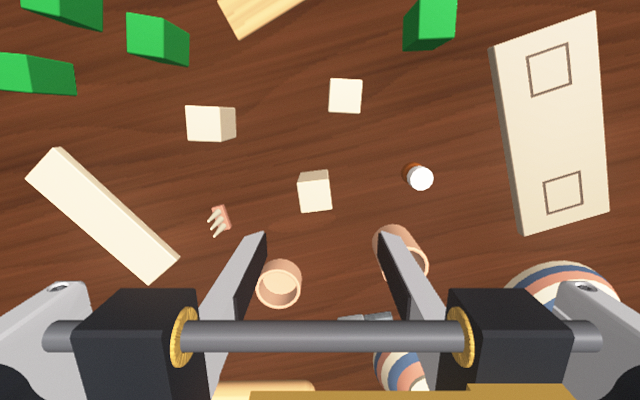

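>>> drive_tool(
  steps=[
    [-0.8, -0.9, 4, 0, 0, -0.09, 60],
    [-0.8, -0.9, 8, 0, 0, -0.09, 60],
    [-0.8, -0.9, 10, 0, 0, -0.09, 60],
    [-0.8, -0.9, 10, 0, 0, -0.09, 60],
    [-0.8, -0.9, 10, 0, 0, -0.09, 60],
  ],
)

```text
t: 3.4
tool_pos: [0.5515, 0.0075, 0.0991]
tool_rot: [-0.236, -3.13, -0.001]
wrist_force: [-0.1, 0.4, 0.7]
finger_gap: 0.0719
```

```bash
python3 mv.py .5519,.0056,.022,1.42
```

```text
t 3.4 pos [0.5515 0.0075 0.0991] F [-0.1  0.4  0.7] gap 0.0719 q6 -1.51
[-0.09 -0.19  7.71] [ 0.    -0.003  0.   ]
```

>>> drive_tool(
  steps=[
    [-0.1, -0.2, 3, 0, 0, 0, 60],
    [-0.1, -0.2, 6, 0, 0, 0, 60],
    [-0.1, -0.2, 7.7, 0, 0, 0, 60],
    [-0.1, -0.2, 7.7, 0, 0, 0, 60],
    [-0.1, -0.2, 7.7, 0, 0, 0, 200],
    [-0.1, -0.2, 7.7, 0, 0, 0, 200],
    [-0.1, -0.2, 7.7, 0, 0, 0, 200],
    [-0.1, -0.2, 7.7, 0, 0, 0, 200],
  ],
  force=20,
)

```text
t: 4.07
tool_pos: [0.5549, 0.0041, 0.0255]
tool_rot: [0.238, 3.128, 0.0]
wrist_force: [-0.1, 0.7, -0.2]
finger_gap: 0.049
```

>>> drive_tool(
  steps=[
    [0, 0, 0, 0, 0, 0, 200],
    [0, 0, 0, 0, 0, 0, 200],
    [0, 0, -2, 0, 0, 0, 200],
    [0, 0, -6, 0, 0, 0, 200],
    [0, 0, -10, 0, 0, 0, 200],
    [0, 0, -12, 0, 0, 0, 200],
    [0, 0, -12, 0, 0, 0, 200],
  ],
)

```text
t: 4.65
tool_pos: [0.5566, 0.0038, 0.1497]
tool_rot: [0.237, 3.12, -0.0]
wrist_force: [0.6, 0.1, -0.0]
finger_gap: 0.0362
```

```bash
python3 mv.py .6344,.3058,.145,1.658 .6344,.3058,.1,1.658; python3 look.py w3 bridge .5296,-.2706;
```

```text
t 4.65 pos [0.5566 0.0038 0.1497] F [ 0.6  0.1 -0. ] gap 0.0362 q6 -1.51
[-3.11 31.03  0.53] [-0.001  0.012 -0.239]
[-3.06 31.03  5.03] [-0.001  0.012 -0.239]
expect [ 75. 201.] [(0.55, array([ 72., 201.]))]
bridge [ 0.532 -0.272  0.471] 0.034
```

View pics/w3.png

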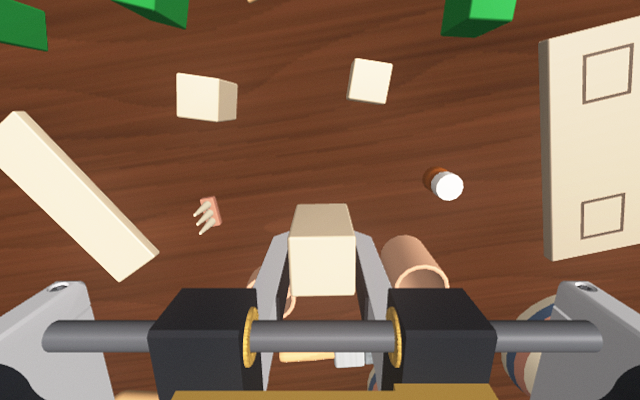

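```bash
python3 mv.py .6344,.3058,.145,1.658;  python3 look.py w3b tall_post_a .5566,.0038 .128
```

```text
t 4.75 pos [0.5532 0.0041 0.143 ] F [ 0.6  0.3 -1.9] gap 0.0356 q6 -1.51
[-3.46 31.05 -0.2 ] [-0.     0.001 -0.239]
expect [322. 260.] [(0.9, array([20., 32.])), (0.73, array([205., 102.])), (0.67, array([482.,  18.])), (0.65, array([322., 248.]))]
tall_post_a [0.5451 0.0055 1.5261] 0.151
```

>>> drive_tool(
  steps=[
    [-0.4, 3.5, 0, 0, 0, -0.03, 200],
    [-0.9, 7.5, 0, 0, 0, -0.06, 200],
    [-1.3, 11.5, 0, 0, 0, -0.1, 200],
    [-1.8, 15.5, 0, 0, 0, -0.13, 200],
    [-2.2, 19.5, 0, 0, 0, -0.16, 200],
    [-2.7, 23.5, 0, 0, 0, -0.2, 200],
    [-3.2, 27.5, 0, 0, 0, -0.239, 200],
    [-3.5, 31, 0, 0, 0, -0.239, 200],
  ],
)

```text
t: 5.52
tool_pos: [0.6334, 0.3073, 0.1386]
tool_rot: [0.14, -3.133, 0.003]
wrist_force: [1.0, -0.1, -1.1]
finger_gap: 0.0359
```

>>> drive_tool(
  steps=[
    [0, 0, 0, 0, 0, 0, 200],
    [0, 0, 3, 0, 0, 0, 200],
    [0, 0, 6, 0, 0, 0, 200],
    [0, 0, 8, 0, 0, 0, 200],
    [0, 0, 8.5, 0, 0, 0, 200],
    [0, 0, 8.5, 0, 0, 0, 200],
    [0, 0, 8.5, 0, 0, 0, 200],
  ],
)

```text
t: 6.1
tool_pos: [0.6343, 0.3048, 0.0572]
tool_rot: [0.136, -3.137, 0.001]
wrist_force: [0.4, 0.4, -1.5]
finger_gap: 0.0358
```

```bash
python3 mv.py .6354,.3058,.039,1.658
```

```text
t 6.1 pos [0.6343 0.3048 0.0572] F [ 0.4  0.4 -1.5] gap 0.0358 q6 -1.29
[-0.12  0.09  1.82] [-0.    -0.002 -0.   ]
```

>>> drive_tool(
  steps=[
    [-0.1, 0.1, 1.0, 0, 0, 0, 200],
    [-0.1, 0.1, 1.5, 0, 0, 0, 200],
    [-0.1, 0.1, 1.7, 0, 0, 0, 200],
    [-0.1, 0.1, 1.85, 0, 0, 0, 200],
    [-0.1, 0.1, 1.9, 0, 0, 0, 200],
    [-0.1, 0.1, 1.9, 0, 0, 0, 200],
    [-0.1, 0.1, 1.9, 0, 0, 0, 200],
  ],
)

```text
t: 6.68
tool_pos: [0.6358, 0.3065, 0.0394]
tool_rot: [-0.137, 3.138, 0.0]
wrist_force: [0.4, 0.2, -0.9]
finger_gap: 0.0357
```

```bash
python3 mv.py .6354,.3058,.039,1.658; python3 -c "
from h import *
ctrl.capture('wrist');print(ctrl.read_state()['tool_pos'],ctrl.read_state()['wrist_force'])"
```

```text
t 6.68 pos [0.6358 0.3065 0.0394] F [ 0.4  0.2 -0.9] gap 0.0357 q6 -1.29
[ 0.04 -0.06  0.04] [ 0.     0.001 -0.   ]
[0.63575242 0.30646131 0.03933237] [-0.69115573 -0.49011583 -1.41016908]
```

>>> drive_tool(
  steps=[
    [0, 0, 0.05, 0, 0, 0, 200],
    [0, 0, 0.1, 0, 0, 0, 200],
    [0, 0, 0.1, 0, 0, 0, 200],
    [0, 0, 0.1, 0, 0, 0, 200],
  ],
)

```text
t: 7.07
tool_pos: [0.6358, 0.3065, 0.0392]
tool_rot: [-0.137, 3.137, 0.001]
wrist_force: [-1.6, -0.4, 4.3]
finger_gap: 0.0357
```

>>> drive_tool(
  steps=[
    [0, 0, 0.05, 0, 0, 0, 200],
    [0, 0, 0.1, 0, 0, 0, 200],
    [0, 0, 0.1, 0, 0, 0, 200],
    [0, 0, 0.1, 0, 0, 0, 200],
  ],
)

```text
t: 7.4
tool_pos: [0.6358, 0.3065, 0.0392]
tool_rot: [-0.137, 3.137, 0.001]
wrist_force: [-2.7, -1.3, 8.1]
finger_gap: 0.0359
```

>>> drive_tool(
  steps=[
    [0, 0, -0.15, 0, 0, 0, 200],
    [0, 0, -0.15, 0, 0, 0, 60],
    [0, 0, -0.15, 0, 0, 0, 60],
    [0, 0, -0.15, 0, 0, 0, 60],
    [0, 0, -0.15, 0, 0, 0, 60],
    [0, 0, -0.15, 0, 0, 0, 60],
    [0, 0, -3, 0, 0, 0, 60],
    [0, 0, -7, 0, 0, 0, 60],
  ],
)

```text
t: 8.07
tool_pos: [0.6322, 0.3051, 0.1009]
tool_rot: [0.136, -3.127, 0.006]
wrist_force: [0.3, 0.0, -0.1]
finger_gap: 0.0715
```

>>> drive_tool(
  steps=[
    [5, 0, -4, 0, 0, 0, 60],
    [9, 0, -8, 0, 0, 0, 60],
    [12, 0, -10, 0, 0, 0, 60],
    [12, 0, -10, 0, 0, 0, 60],
    [12, 0, -10, 0, 0, 0, 60],
  ],
)

```text
t: 8.48
tool_pos: [0.5146, 0.2972, 0.2145]
tool_rot: [-0.14, 3.129, 0.007]
wrist_force: [1.0, 0.2, 1.4]
finger_gap: 0.0717
```

```bash
python3 mv.py .448,-.085,.2,1.253; python3 look.py w4 tall_post_a .6344,.3058 .015
```

```text
t 8.48 pos [0.5146 0.2972 0.2145] F [1.  0.2 1.4] gap 0.0717 q6 -1.23
[ 10.06 -37.48   1.19] [0.006 0.008 0.407]
expect [320. 272.] [(0.66, array([320., 272.])), (0.66, array([14., 96.])), (0.62, array([207.,  78.]))]
tall_post_a [0.6334 0.3056 0.0919] 0.052
```

View pics/w4.png

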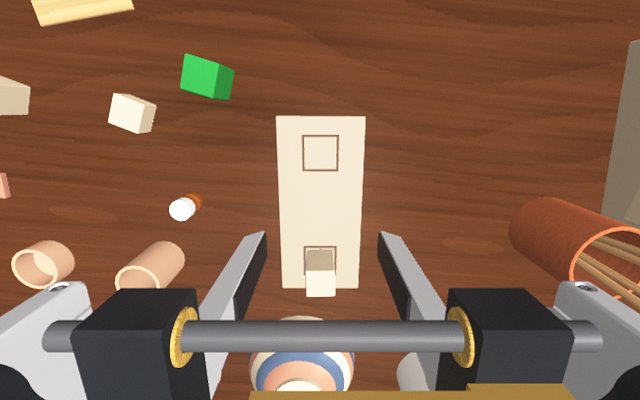

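The first post stands in the far square, within about 1 mm by the fit. Next is the second post.

>>> drive_tool(
  steps=[
    [10, -37.4, 1.2, 0, 0, 0.4, 60],
    [10, -37.4, 1.2, 0, 0, 0.4, 60],
    [10, -37.4, 1.2, 0, 0, 0.4, 60],
    [10, -37.4, 1.2, 0, 0, 0.4, 60],
    [10, -37.4, 1.2, 0, 0, 0.4, 60],
    [10, -37.4, 1.2, 0, 0, 0.4, 60],
    [10, -37.4, 1.2, 0, 0, 0.4, 60],
    [10, -37.4, 1.2, 0, 0, 0.4, 60],
  ],
)

```text
t: 9.25
tool_pos: [0.4577, -0.0346, 0.1942]
tool_rot: [-0.49, -3.1, 0.0]
wrist_force: [0.6, -0.2, -0.0]
finger_gap: 0.0718
```

```bash
python3 look.py w5 tall_post_a .448,-.085;python3 mv.py .448,-.085,.1,1.253 .448,-.085,.022,1.253; 
```

```text
expect [279. 190.] [(0.95, array([628., 235.])), (0.93, array([488.,  88.])), (0.85, array([108., 162.])), (0.72, array([276., 194.])), (0.62, array([135.,  95.]))]
tall_post_a [ 0.4497 -0.0869  1.2613] 0.036
t 9.35 pos [ 0.4573 -0.0382  0.194 ] F [-0.3 -0.2 -0.2] gap 0.0719 q6 -1.45
[-0.64 -4.71  9.41] [-0.003 -0.004 -0.005]
[-0.67 -4.68 17.21] [-0.003 -0.004 -0.005]
```

>>> drive_tool(
  steps=[
    [-0.4, -3, 1, 0, 0, 0, 60],
    [-0.8, -4.9, 3, 0, 0, 0, 60],
    [-0.8, -4.9, 6, 0, 0, 0, 60],
    [-0.8, -4.9, 9.4, 0, 0, 0, 60],
    [-0.8, -4.9, 9.4, 0, 0, 0, 60],
    [-0.8, -4.9, 9.4, 0, 0, 0, 60],
  ],
)

```text
t: 9.85
tool_pos: [0.4491, -0.0805, 0.0994]
tool_rot: [-0.488, -3.096, -0.002]
wrist_force: [0.7, -0.7, 0.5]
finger_gap: 0.0715
```

```bash
python3 mv.py .4497,-.0869,.022,1.255; 
```

```text
t 9.85 pos [ 0.4491 -0.0805  0.0994] F [ 0.7 -0.7  0.5] gap 0.0715 q6 -1.56
[-0.31 -0.59  7.74] [ 0.    -0.008  0.003]
```

>>> drive_tool(
  steps=[
    [-0.2, -0.6, 2, 0, 0, 0, 60],
    [-0.2, -0.6, 5, 0, 0, 0, 60],
    [-0.2, -0.6, 7.7, 0, 0, 0, 60],
    [-0.2, -0.6, 7.7, 0, 0, 0, 60],
    [-0.2, -0.6, 7.7, 0, 0, 0, 60],
    [-0.2, -0.6, 7.7, 0, 0, 0, 60],
  ],
)

```text
t: 10.35
tool_pos: [0.4531, -0.088, 0.0282]
tool_rot: [0.488, 3.099, -0.001]
wrist_force: [-0.5, 0.0, 0.4]
finger_gap: 0.0718
```

```bash
python3 mv.py .4497,-.0869,.022,1.255; 
```

```text
t 10.35 pos [ 0.4531 -0.088   0.0282] F [-0.5  0.   0.4] gap 0.0718 q6 -1.57
[ 0.36 -0.    0.62] [0.    0.004 0.004]
```

>>> drive_tool(
  steps=[
    [0.2, 0, 0, 0, 0, 0, 60],
    [0.2, 0, 0, 0, 0, 0, 200],
    [0.2, 0, 0, 0, 0, 0, 200],
    [0.2, 0, 0, 0, 0, 0, 200],
    [0.2, 0, 0, 0, 0, 0, 200],
    [0.2, 0, 0, 0, 0, 0, 200],
    [0.2, 0, 0, 0, 0, 0, 200],
    [0.2, 0, 0, 0, 0, 0, 200],
  ],
)

```text
t: 11.02
tool_pos: [0.4491, -0.0869, 0.0257]
tool_rot: [0.489, 3.103, 0.0]
wrist_force: [0.2, 0.4, 0.7]
finger_gap: 0.036
```

```bash
python3 mv.py .4497,-.0869,.142,1.255; 
```

```text
t 11.02 pos [ 0.4491 -0.0869  0.0257] F [0.2 0.4 0.7] gap 0.036 q6 -1.57
[ -0.06   0.03 -11.63] [0.    0.    0.003]
```

>>> drive_tool(
  steps=[
    [0, 0, -2, 0, 0, 0, 200],
    [0, 0, -5, 0, 0, 0, 200],
    [0, 0, -9, 0, 0, 0, 200],
    [0, 0, -11.5, 0, 0, 0, 200],
    [0, 0, -11.5, 0, 0, 0, 200],
    [0, 0, -11.5, 0, 0, 0, 200],
    [0, 0, -11.5, 0, 0, 0, 200],
  ],
)

```text
t: 11.6
tool_pos: [0.4479, -0.0867, 0.1387]
tool_rot: [-0.489, -3.1, -0.001]
wrist_force: [0.1, -0.3, -2.6]
finger_gap: 0.0361
```

```bash
python3 mv.py .485,.2928,.14,1.658; 
```

```text
t 11.6 pos [ 0.4479 -0.0867  0.1387] F [ 0.1 -0.3 -2.6] gap 0.0361 q6 -1.57
[ 8.15 37.25 -0.11] [ 0.001 -0.003 -0.4  ]
```

>>> drive_tool(
  steps=[
    [0.5, 2.5, 0, 0, 0, -0.03, 200],
    [1.4, 6.5, 0, 0, 0, -0.08, 200],
    [2.3, 10.5, 0, 0, 0, -0.12, 200],
    [3.2, 14.5, 0, 0, 0, -0.17, 200],
    [4.1, 18.5, 0, 0, 0, -0.22, 200],
    [5, 22.5, 0, 0, 0, -0.27, 200],
    [5.8, 26.5, 0, 0, 0, -0.32, 200],
    [6.7, 30.5, 0, 0, 0, -0.4, 200],
  ],
)

```text
t: 12.27
tool_pos: [0.4772, 0.2253, 0.1372]
tool_rot: [0.142, -3.133, 0.003]
wrist_force: [0.9, -0.4, -1.3]
finger_gap: 0.0361
```

```bash
python3 mv.py .485,.2928,.14,1.658; 
```

```text
t 12.27 pos [0.4772 0.2253 0.1372] F [ 0.9 -0.4 -1.3] gap 0.0361 q6 -1.33
[-1.38  6.66 -0.29] [-0.002 -0.005  0.003]
```

>>> drive_tool(
  steps=[
    [-0.9, 4, 0, 0, 0, 0, 200],
    [-1.3, 6.5, 1, 0, 0, 0, 200],
    [-1.3, 6.5, 4, 0, 0, 0, 200],
    [-1.3, 6.5, 7, 0, 0, 0, 200],
    [-1.3, 6.5, 8, 0, 0, 0, 200],
    [-1.3, 6.5, 8, 0, 0, 0, 200],
    [-1.3, 6.5, 8, 0, 0, 0, 200],
    [-1.3, 6.5, 8, 0, 0, 0, 200],
  ],
)

```text
t: 12.93
tool_pos: [0.4873, 0.2897, 0.0618]
tool_rot: [-0.136, 3.137, 0.001]
wrist_force: [0.3, -0.1, -1.1]
finger_gap: 0.0361
```

```bash
python3 mv.py .485,.2928,.0410,1.658; 
```

```text
t 12.93 pos [0.4873 0.2897 0.0618] F [ 0.3 -0.1 -1.1] gap 0.0361 q6 -1.22
[0.2  0.33 2.08] [ 0.001  0.002 -0.001]
```

>>> drive_tool(
  steps=[
    [0.2, 0.3, 0.5, 0, 0, 0, 200],
    [0.2, 0.3, 1.2, 0, 0, 0, 200],
    [0.2, 0.3, 1.6, 0, 0, 0, 200],
    [0.2, 0.3, 1.85, 0, 0, 0, 200],
    [0.2, 0.3, 2.0, 0, 0, 0, 200],
    [0.2, 0.3, 2.1, 0, 0, 0, 200],
    [0.2, 0.3, 2.1, 0, 0, 0, 200],
    [0.2, 0.3, 2.1, 0, 0, 0, 200],
  ],
)

```text
t: 13.6
tool_pos: [0.484, 0.2924, 0.0407]
tool_rot: [0.137, -3.138, 0.0]
wrist_force: [-3.9, -1.8, 4.6]
finger_gap: 0.0363
```

```bash
python3 mv.py .485,.2928,.0410,1.658; 
```

```text
t 13.6 pos [0.484  0.2924 0.0407] F [-3.9 -1.8  4.6] gap 0.0363 q6 -1.21
[-0.11  0.03 -0.03] [-0. -0.  0.]
```

>>> drive_tool(
  steps=[
    [0, 0, -0.1, 0, 0, 0, 200],
    [0, 0, -0.1, 0, 0, 0, 60],
    [0, 0, -0.1, 0, 0, 0, 60],
    [0, 0, -0.1, 0, 0, 0, 60],
    [0, 0, -0.1, 0, 0, 0, 60],
    [0, 0, -0.1, 0, 0, 0, 60],
    [0, 0, -3, 0, 0, 0, 60],
    [0, 0, -7, 0, 0, 0, 60],
  ],
)

```text
t: 14.27
tool_pos: [0.481, 0.291, 0.1052]
tool_rot: [0.136, -3.129, 0.007]
wrist_force: [0.7, 0.6, 0.7]
finger_gap: 0.0715
```

>>> drive_tool(
  steps=[
    [0, 0, -4, 0, 0, 0, 20],
    [0, 0, -8, 0, 0, 0, 20],
    [0, 0, -10, 0, 0, 0, 20],
    [0, 0, -10, 0, 0, 0, 20],
    [0, 0, -10, 0, 0, 0, 20],
  ],
)

```text
t: 14.68
tool_pos: [0.4849, 0.2929, 0.2112]
tool_rot: [-0.137, 3.135, 0.002]
wrist_force: [-0.5, 0.0, -0.4]
finger_gap: 0.0866
```

```bash
python3 mv.py .668,-.073,.2,1.653 .668,-.073,.2,1.0; python3 look.py w6 tall_post_a .485,.2928 .015
```

```text
t 14.68 pos [0.4849 0.2929 0.2112] F [-0.5  0.  -0.4] gap 0.0866 q6 -1.21
[-15.05 -38.05   1.12] [0.001 0.003 0.005]
[-15.05 -38.05   1.12] [0.002 0.003 0.658]
expect [322. 184.] [(0.93, array([321., 184.])), (0.86, array([215., 107.])), (0.67, array([324., 296.]))]
tall_post_a [0.4846 0.2922 1.6563] 0.09
```

View pics/w6.png

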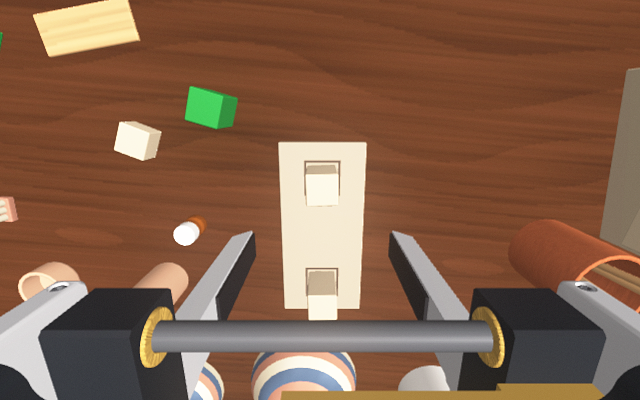

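Both posts stand inside their squares at (322,184) and (322,292). Next is the dish.

>>> drive_tool(
  steps=[
    [-15, -38, 1, 0, 0, 0, 20],
    [-15, -38, 1, 0, 0, 0, 20],
    [-15, -38, 1, 0, 0, 0, 20],
    [-15, -38, 1, 0, 0, 0, 20],
    [-15, -38, 1, 0, 0, 0, 20],
    [-15, -38, 1, 0, 0, 0, 20],
    [-15, -38, 1, 0, 0, 0, 20],
    [-15, -38, 1, 0, 0, 0, 20],
  ],
)

```text
t: 15.45
tool_pos: [0.6323, -0.0075, 0.1979]
tool_rot: [0.136, -3.133, -0.002]
wrist_force: [0.6, 0.5, 1.3]
finger_gap: 0.0866
```

```bash
python3 - <<'E'
from look import *
c=cam("scene")
for p in [(400,294),(425,280),(437,262),(453,258)]: print(p,np.round(toz(c,p,0),3))
look("w7","dish",(.668,-.073))
E
python3 mv.py .668,-.073,.12,1.653
```

```text
(400, 294) [ 0.766 -0.07   0.   ]
(425, 280) [ 0.777 -0.007  0.   ]
(437, 262) [0.765 0.049 0.   ]
(453, 258) [0.781 0.083 0.   ]
expect [267. 206.] [(0.8, array([264., 204.])), (0.29, array([573., 135.]))]
dish [ 0.6715 -0.0743  0.1052] 0.04
t 15.55 pos [ 0.6332 -0.0117  0.1964] F [-0.3  0.1 -0.5] gap 0.0863 q6 -1.76
[-3.03 -6.38  7.62] [-0.001 -0.007 -0.003]
```

>>> drive_tool(
  steps=[
    [-1.8, -3.5, 0, 0, 0, 0, 20],
    [-3.2, -6.4, 2, 0, 0, 0, 20],
    [-3.2, -6.4, 6, 0, 0, 0, 20],
    [-3.2, -6.4, 9, 0, 0, 0, 20],
    [-3.2, -6.4, 11, 0, 0, 0, 20],
    [-3.2, -6.4, 11, 0, 0, 0, 20],
    [-3.2, -6.4, 11, 0, 0, 0, 20],
    [-3.2, -6.4, 11, 0, 0, 0, 20],
  ],
)

```text
t: 16.22
tool_pos: [0.6707, -0.066, 0.0922]
tool_rot: [-0.138, 3.138, 0.0]
wrist_force: [-0.0, -0.2, 0.2]
finger_gap: 0.0868
```

```bash
python3 mv.py .6705,-.0737,.006,1.653
```

```text
t 16.22 pos [ 0.6707 -0.066   0.0922] F [-0.  -0.2  0.2] gap 0.0868 q6 -1.84
[ 0.1  -0.77  8.62] [-0.     0.001  0.006]
```

>>> drive_tool(
  steps=[
    [0.1, -0.8, 1.5, 0, 0, 0, 20],
    [0.1, -0.8, 4, 0, 0, 0, 20],
    [0.1, -0.8, 6.5, 0, 0, 0, 20],
    [0.1, -0.8, 8, 0, 0, 0, 20],
    [0.1, -0.8, 8, 0, 0, 0, 20],
    [0.1, -0.8, 8, 0, 0, 0, 20],
    [0.1, -0.8, 8, 0, 0, 0, 20],
  ],
)

```text
t: 16.8
tool_pos: [0.6721, -0.0747, 0.0146]
tool_rot: [-0.137, 3.134, -0.002]
wrist_force: [0.2, -0.1, 0.1]
finger_gap: 0.0865
```

>>> drive_tool(
  steps=[
    [0, 0, 0, 0, 0, 0, 150],
    [0, 0, 0, 0, 0, 0, 150],
    [0, 0, 0, 0, 0, 0, 150],
    [0, 0, 0, 0, 0, 0, 150],
    [0, 0, 0, 0, 0, 0, 150],
    [0, 0, 0, 0, 0, 0, 150],
  ],
  force=12,
)

```text
t: 17.3
tool_pos: [0.6705, -0.0746, 0.012]
tool_rot: [-0.137, 3.138, 0.0]
wrist_force: [0.6, 0.3, 2.1]
finger_gap: 0.0586
```

>>> drive_tool(
  steps=[
    [0, 0, -1, 0, 0, 0, 150],
    [0, 0, -4, 0, 0, 0, 150],
    [0, 0, -8, 0, 0, 0, 150],
    [0, 0, -12, 0, 0, 0, 150],
    [0, 0, -14, 0, 0, 0, 150],
    [0, 0, -14, 0, 0, 0, 150],
    [0, 0, -14, 0, 0, 0, 150],
  ],
)

```text
t: 17.88
tool_pos: [0.671, -0.0748, 0.1535]
tool_rot: [-0.137, 3.135, -0.001]
wrist_force: [0.7, 0.6, -0.9]
finger_gap: 0.0581
```

```bash
python3 mv.py .5597,.2993,.15,1.658; python3 look.py w8 bridge .5305,-.271
```

```text
t 17.88 pos [ 0.671  -0.0748  0.1535] F [ 0.7  0.6 -0.9] gap 0.0581 q6 -1.85
[ 7.83 38.24  0.29] [-0.001  0.004  0.   ]
expect [132.  30.] [(0.85, array([150.,  63.]))]
bridge [ 0.5313 -0.2717  3.6029] 0.023
```

View pics/w8.png

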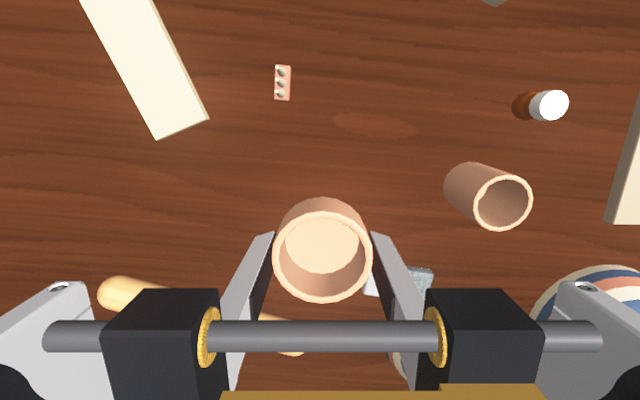

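```bash
python3 - <<'E'
from h import *
c=cam("wrist");s=ctrl.read_state();p=s["tool_pos"];print(p,s["wrist_force"])
print(px(c,p+[0,0,.022]), toz(c,(322,252),p[2]+.022)-p)
E
```

```text
[ 0.66895241 -0.0744348   0.14892198] [-1.25339449 -1.26276953 -0.93240955]
[321.83171084 259.95816744] [-0.00502546 -0.00034409  0.022     ]
```

>>> drive_tool(
  steps=[
    [0.5, 3, 0, 0, 0, 0, 150],
    [1.4, 7, 0, 0, 0, 0, 150],
    [2.2, 11, 0, 0, 0, 0, 150],
    [3, 15, 0, 0, 0, 0, 150],
    [3.8, 19, 0, 0, 0, 0, 150],
    [4.6, 23, 0, 0, 0, 0, 150],
    [5.4, 27, 0, 0, 0, 0, 150],
    [6.2, 31, 0, 0, 0, 0, 150],
  ],
)

```text
t: 18.65
tool_pos: [0.5789, 0.23, 0.1479]
tool_rot: [0.136, -3.133, 0.002]
wrist_force: [0.8, -0.1, -0.5]
finger_gap: 0.0583
```

```bash
python3 mv.py .5617,.2993,.06,1.658
```

```text
t 18.65 pos [0.5789 0.23   0.1479] F [ 0.8 -0.1 -0.5] gap 0.0583 q6 -1.37
[1.06 7.06 8.78] [-0.001 -0.006 -0.   ]
```

>>> drive_tool(
  steps=[
    [0.6, 4, 0, 0, 0, 0, 150],
    [1.1, 6.8, 0, 0, 0, 0, 150],
    [1.1, 6.8, 2, 0, 0, 0, 150],
    [1.1, 6.8, 6, 0, 0, 0, 150],
    [1.1, 6.8, 8, 0, 0, 0, 150],
    [1.1, 6.8, 9, 0, 0, 0, 150],
    [1.1, 6.8, 9, 0, 0, 0, 150],
    [1.1, 6.8, 9, 0, 0, 0, 150],
  ],
)

```text
t: 19.32
tool_pos: [0.5638, 0.2951, 0.06]
tool_rot: [0.136, -3.136, 0.001]
wrist_force: [0.5, 0.3, -0.0]
finger_gap: 0.0586
```

```bash
python3 mv.py .5617,.2993,.027,1.658
```

```text
t 19.32 pos [0.5638 0.2951 0.06  ] F [ 0.5  0.3 -0. ] gap 0.0586 q6 -1.26
[0.17 0.44 3.3 ] [-0.001 -0.003 -0.   ]
```

>>> drive_tool(
  steps=[
    [0.1, 0.4, 1.0, 0, 0, 0, 150],
    [0.1, 0.4, 2.0, 0, 0, 0, 150],
    [0.1, 0.4, 2.7, 0, 0, 0, 150],
    [0.1, 0.4, 3.0, 0, 0, 0, 150],
    [0.1, 0.4, 3.2, 0, 0, 0, 150],
    [0.1, 0.4, 3.35, 0, 0, 0, 150],
    [0.1, 0.4, 3.35, 0, 0, 0, 150],
    [0.1, 0.4, 3.35, 0, 0, 0, 150],
  ],
)

```text
t: 19.98
tool_pos: [0.5635, 0.2995, 0.0283]
tool_rot: [-0.137, 3.138, 0.0]
wrist_force: [-0.2, 0.1, 0.2]
finger_gap: 0.0582
```

```bash
python3 mv.py .5617,.2993,.027,1.658
```

```text
t 19.98 pos [0.5635 0.2995 0.0283] F [-0.2  0.1  0.2] gap 0.0582 q6 -1.26
[ 0.18 -0.01  0.13] [ 0.     0.001 -0.   ]
```

>>> drive_tool(
  steps=[
    [0.15, 0, 0.05, 0, 0, 0, 150],
    [0.15, 0, 0.1, 0, 0, 0, 150],
    [0.15, 0, 0.15, 0, 0, 0, 150],
    [0.15, 0, 0.2, 0, 0, 0, 150],
    [0.15, 0, 0.2, 0, 0, 0, 150],
    [0.15, 0, 0.2, 0, 0, 0, 150],
  ],
)

```text
t: 20.48
tool_pos: [0.5618, 0.2995, 0.027]
tool_rot: [-0.137, 3.138, 0.001]
wrist_force: [-2.8, -0.2, 6.1]
finger_gap: 0.0582
```

>>> drive_tool(
  steps=[
    [0, 0, -0.1, 0, 0, 0, 150],
    [0, 0, -0.1, 0, 0, 0, 30],
    [0, 0, -0.1, 0, 0, 0, 30],
    [0, 0, -0.1, 0, 0, 0, 30],
    [0, 0, -0.1, 0, 0, 0, 30],
    [0, 0, -0.1, 0, 0, 0, 30],
    [0, 0, -3, 0, 0, 0, 30],
    [0, 0, -7, 0, 0, 0, 30],
  ],
)

```text
t: 21.15
tool_pos: [0.5583, 0.2978, 0.0909]
tool_rot: [0.136, -3.128, 0.006]
wrist_force: [0.1, -0.2, 0.3]
finger_gap: 0.0832
```

>>> drive_tool(
  steps=[
    [2, 0, -4, 0, 0, 0, 30],
    [5, 0, -8, 0, 0, 0, 30],
    [7, 0, -12, 0, 0, 0, 30],
    [7, 0, -12, 0, 0, 0, 30],
    [7, 0, -12, 0, 0, 0, 30],
  ],
)

```text
t: 21.57
tool_pos: [0.493, 0.2944, 0.2216]
tool_rot: [-0.138, 3.129, 0.007]
wrist_force: [1.3, 1.0, 1.1]
finger_gap: 0.0831
```

```bash
python3 mv.py .531,-.2715,.2,-1.1; python3 look.py w9 dish .5597,.2993 .015
```

```text
t 21.57 pos [0.493  0.2944 0.2216] F [1.3 1.  1.1] gap 0.0831 q6 -1.22
[  1.22 -56.71   1.94] [ 0.015 -0.003  2.759]
expect [321. 228.] [(0.72, array([322., 230.]))]
dish [0.5625 0.2991 0.1542] 0.066
```

View pics/w9.png

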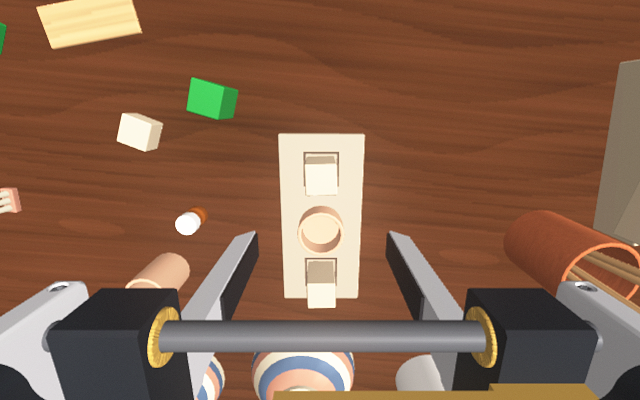

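The dish stands between the posts at (320,230), about 2–3 mm off the middle. The bridge is next.

>>> drive_tool(
  steps=[
    [1.2, -56.7, 1.9, 0, 0, 2.75, 10],
    [1.2, -56.7, 1.9, 0, 0, 2.75, 10],
    [1.2, -56.7, 1.9, 0, 0, 2.75, 10],
    [1.2, -56.7, 1.9, 0, 0, 2.75, 10],
    [1.2, -56.7, 1.9, 0, 0, 2.75, 10],
    [1.2, -56.7, 1.9, 0, 0, 2.75, 10],
    [1.2, -56.7, 1.9, 0, 0, 2.75, 10],
    [1.2, -56.7, 1.9, 0, 0, 2.75, 10],
  ],
)

```text
t: 22.33
tool_pos: [0.5129, -0.0416, 0.2003]
tool_rot: [-1.391, -2.809, 0.003]
wrist_force: [0.4, 0.3, 0.0]
finger_gap: 0.0904
```

```bash
python3 mv.py .531,-.2715,.2,-1.1
```

```text
t 22.33 pos [ 0.5129 -0.0416  0.2003] F [0.4 0.3 0. ] gap 0.0904 q6 -0.84
[-1.939e+01 -1.250e+01 -1.000e-02] [-0.008  0.     1.751]
```

>>> drive_tool(
  steps=[
    [-19.4, -12.5, 0, 0, 0, 1.75, 10],
    [-19.4, -12.5, 0, 0, 0, 1.75, 10],
    [-19.4, -12.5, 0, 0, 0, 1.75, 10],
    [-19.4, -12.5, 0, 0, 0, 1.75, 10],
    [-19.4, -12.5, 0, 0, 0, 1.75, 10],
    [-19.4, -12.5, 0, 0, 0, 1.75, 10],
    [-19.4, -12.5, 0, 0, 0, 1.75, 10],
    [-19.4, -12.5, 0, 0, 0, 1.75, 10],
  ],
)

```text
t: 23.0
tool_pos: [0.5324, -0.2714, 0.1988]
tool_rot: [-2.57, -1.793, 0.005]
wrist_force: [-0.2, 0.6, -0.5]
finger_gap: 0.0907
```

```bash
python3 mv.py .531,-.2715,.2,-1.1
```

```text
t 23.0 pos [ 0.5324 -0.2714  0.1988] F [-0.2  0.6 -0.5] gap 0.0907 q6 -0.21
[-0.05 -0.13 -0.12] [-0.009  0.002  0.748]
```

>>> drive_tool(
  steps=[
    [0, -0.1, 0, 0, 0, 0.75, 10],
    [0, -0.1, 0, 0, 0, 0.75, 10],
    [0, -0.1, 0, 0, 0, 0.75, 10],
    [0, -0.1, 0, 0, 0, 0.75, 10],
    [0, -0.1, 0, 0, 0, 0.75, 10],
    [0, -0.1, 0, 0, 0, 0.75, 10],
    [0, -0.1, 0, 0, 0, 0.75, 10],
    [0, -0.1, 0, 0, 0, 0.75, 10],
  ],
)

```text
t: 23.67
tool_pos: [0.532, -0.2689, 0.2008]
tool_rot: [-3.047, -0.748, 0.007]
wrist_force: [0.6, -0.2, -0.8]
finger_gap: 0.0903
```

```bash
python3 look.py w10 bridge .531,-.2715; python3 mv.py .531,-.2715,.08,-1.1  .531,-.2715,.005,-1.1
```

```text
expect [324. 181.] [(0.77, array([324., 175.])), (0.51, array([ 36., 108.]))]
bridge [ 0.5314 -0.2712  3.6046] 0.019
t 23.77 pos [ 0.5323 -0.2689  0.2024] F [ 0.1  0.1 -0.2] gap 0.0905 q6 0.53
[-0.22  0.21 12.24] [-0.003  0.002  0.01 ]
[-0.2   0.23 19.74] [-0.003  0.002  0.01 ]
```

>>> drive_tool(
  steps=[
    [-0.2, 0.2, 4, 0, 0, 0.018, 10],
    [-0.2, 0.2, 8, 0, 0, 0.018, 10],
    [-0.2, 0.2, 12, 0, 0, 0.018, 10],
    [-0.2, 0.2, 15, 0, 0, 0.018, 10],
    [-0.2, 0.2, 15, 0, 0, 0.018, 10],
    [-0.2, 0.2, 15, 0, 0, 0.018, 10],
    [-0.2, 0.2, 15, 0, 0, 0.018, 10],
  ],
)

```text
t: 24.35
tool_pos: [0.5331, -0.2723, 0.0568]
tool_rot: [3.056, 0.718, 0.004]
wrist_force: [0.3, -0.4, 0.4]
finger_gap: 0.0902
```

```bash
python3 mv.py .5314,-.2712,.004,-1.108
```

```text
t 24.35 pos [ 0.5331 -0.2723  0.0568] F [ 0.3 -0.4  0.4] gap 0.0902 q6 0.54
[-0.11 -0.19  5.28] [ 0.003 -0.002 -0.001]
```

>>> drive_tool(
  steps=[
    [-0.1, 0, 2, 0, 0, 0, 10],
    [-0.1, 0, 4, 0, 0, 0, 10],
    [-0.1, 0, 4.7, 0, 0, 0, 10],
    [-0.1, 0, 4.7, 0, 0, 0, 10],
    [-0.1, 0, 4.7, 0, 0, 0, 10],
    [-0.1, 0, 4.7, 0, 0, 0, 10],
    [-0.1, 0, 4.7, 0, 0, 0, 10],
  ],
)

```text
t: 24.93
tool_pos: [0.5323, -0.2727, 0.0099]
tool_rot: [3.056, 0.717, 0.004]
wrist_force: [0.2, 0.3, 0.0]
finger_gap: 0.09
```

```bash
python3 mv.py .5314,-.2712,.004,-1.108
```

```text
t 24.93 pos [ 0.5323 -0.2727  0.0099] F [0.2 0.3 0. ] gap 0.09 q6 0.54
[-0.01 -0.18  0.59] [ 0.003 -0.002 -0.002]
```

>>> drive_tool(
  steps=[
    [0, -0.1, 0.4, 0, 0, 0, 10],
    [0, -0.1, 0.6, 0, 0, 0, 10],
    [0, -0.1, 0.6, 0, 0, 0, 10],
    [0, -0.1, 0.6, 0, 0, 0, 150],
    [0, -0.1, 0.6, 0, 0, 0, 150],
    [0, -0.1, 0.6, 0, 0, 0, 150],
    [0, -0.1, 0.6, 0, 0, 0, 150],
    [0, -0.1, 0.6, 0, 0, 0, 150],
  ],
  force=40,
)

```text
t: 25.6
tool_pos: [0.5306, -0.2712, 0.0018]
tool_rot: [3.058, 0.717, 0.0]
wrist_force: [0.8, -1.5, -0.5]
finger_gap: 0.0599
```

>>> drive_tool(
  steps=[
    [0, 0, 0, 0, 0, 0, 150],
    [0, 0, 0, 0, 0, 0, 150],
    [0, 0, -1, 0, 0, 0, 150],
    [0, 0, -2, 0, 0, 0, 150],
    [0, 0, -2, 0, 0, 0, 150],
  ],
)

```text
t: 26.02
tool_pos: [0.5318, -0.2717, 0.0243]
tool_rot: [3.056, 0.717, 0.004]
wrist_force: [0.9, 0.6, -3.1]
finger_gap: 0.0592
```

```bash
python3 mv.py .5590,.299,.18,-1.4836;
```

```text
t 26.02 pos [ 0.5318 -0.2717  0.0243] F [ 0.9  0.6 -3.1] gap 0.0592 q6 0.54
[ 27.85 -49.86 -15.67] [ 0.003 -0.003  0.374]
```

>>> drive_tool(
  steps=[
    [0, 0, -2, 0, 0, 0, 150],
    [0, 0, -5, 0, 0, 0, 150],
    [0, 0, -8, 0, 0, 0, 150],
    [0, 0, -11, 0, 0, 0, 150],
    [1.7, -3, -13, 0, 0, 0.03, 150],
    [3.4, -6, -14, 0, 0, 0.06, 150],
    [5.1, -9, -14, 0, 0, 0.1, 150],
    [6.8, -12, -14, 0, 0, 0.14, 150],
  ],
)

```text
t: 26.68
tool_pos: [0.5386, -0.1323, 0.1636]
tool_rot: [3.101, 0.497, 0.005]
wrist_force: [0.4, -0.4, -4.1]
finger_gap: 0.0595
```

```bash
python3 mv.py .5590,.299,.16,-1.4836;
```

```text
t 26.68 pos [ 0.5386 -0.1323  0.1636] F [ 0.4 -0.4 -4.1] gap 0.0595 q6 0.91
[ 15.42 -40.33   0.34] [ 0.001 -0.003  0.231]
```

>>> drive_tool(
  steps=[
    [1.4, -3.6, 0, 0, 0, 0.03, 150],
    [2.8, -7.2, 0, 0, 0, 0.06, 150],
    [4.2, -10.8, 0, 0, 0, 0.09, 150],
    [5.6, -14.4, 0, 0, 0, 0.12, 150],
    [7, -18, 0, 0, 0, 0.15, 150],
    [8.4, -21.6, 0, 0, 0, 0.18, 150],
    [9.7, -25, 0, 0, 0, 0.21, 150],
    [10.7, -28, 0, 0, 0, 0.23, 150],
  ],
)

```text
t: 27.35
tool_pos: [0.5509, 0.1688, 0.162]
tool_rot: [-3.138, -0.142, -0.001]
wrist_force: [0.0, -0.8, -4.4]
finger_gap: 0.0597
```

```bash
python3 mv.py .5590,.299,.14,-1.4836;
```

```text
t 27.35 pos [0.5509 0.1688 0.162 ] F [ 0.  -0.8 -4.4] gap 0.0597 q6 1.68
[  1.98 -12.89   2.21] [-0.001 -0.     0.003]
```

>>> drive_tool(
  steps=[
    [0.6, -4, 0, 0, 0, 0, 150],
    [1.2, -8, 0, 0, 0, 0, 150],
    [1.7, -11, 0, 0, 0, 0, 150],
    [1.9, -12.5, 0.5, 0, 0, 0, 150],
    [1.9, -12.5, 2, 0, 0, 0, 150],
    [1.9, -12.5, 2, 0, 0, 0, 150],
    [1.9, -12.5, 2, 0, 0, 0, 150],
    [1.9, -12.5, 2, 0, 0, 0, 150],
  ],
)

```text
t: 28.02
tool_pos: [0.559, 0.2914, 0.1419]
tool_rot: [3.138, 0.141, -0.0]
wrist_force: [0.6, -0.6, -3.7]
finger_gap: 0.0594
```

```bash
python3 mv.py .5590,.299,.08,-1.4836; python3 look.py w11 bridge .559,.299 .138
```

```text
t 28.02 pos [0.559  0.2914 0.1419] F [ 0.6 -0.6 -3.7] gap 0.0594 q6 1.87
[ 0.07 -0.76  6.19] [0.    0.    0.002]
expect [310. 246.] [(0.78, array([322., 203.]))]
bridge [0.5593 0.2916 0.0933] 0.107
```

View pics/w11.png

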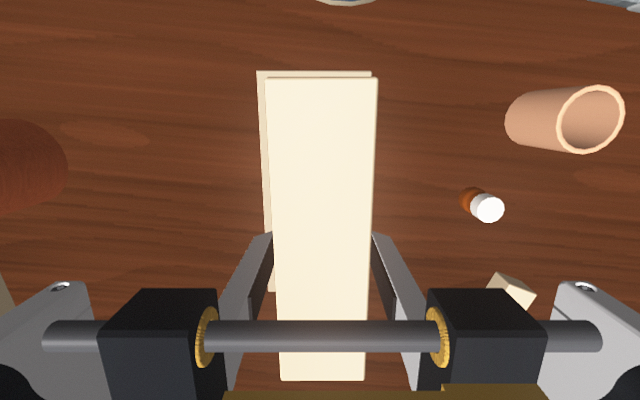

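```bash
python3 - <<'E'
from h import *
c=cam("wrist");p=ctrl.read_state()["tool_pos"];print(p)
z=p[2]+.0122
A=toz(c,(321.5,79),z);B=toz(c,(322.5,380),z);print(A,B,np.hypot(*(A-B)[:2]),(A+B)/2)
E
python3 mv.py .5590,.299,.08,-1.4836
```

```text
[0.55954661 0.29149941 0.14289258]
[0.65808254 0.30043902 0.15509258] [0.46256387 0.28222004 0.15509258] 0.1963656857487675 [0.5603232  0.29132953 0.15509258]
t 28.12 pos [0.5595 0.2915 0.1429] F [ 0.6 -0.4 -4. ] gap 0.0592 q6 1.87
[ 0.   -0.75  6.29] [-0.    -0.002  0.002]
```

>>> drive_tool(
  steps=[
    [-0.1, -0.75, 1, 0, 0, 0, 150],
    [-0.1, -0.75, 3, 0, 0, 0, 150],
    [-0.1, -0.75, 5, 0, 0, 0, 150],
    [-0.1, -0.75, 5.8, 0, 0, 0, 150],
    [-0.1, -0.75, 5.8, 0, 0, 0, 150],
    [-0.1, -0.75, 5.8, 0, 0, 0, 150],
    [-0.1, -0.75, 5.8, 0, 0, 0, 150],
  ],
)

```text
t: 28.7
tool_pos: [0.5581, 0.3001, 0.0853]
tool_rot: [-3.137, -0.142, -0.004]
wrist_force: [0.2, 0.3, -2.4]
finger_gap: 0.0599
```

```bash
python3 mv.py .5585,.299,.0768,-1.4836
```

```text
t 28.7 pos [0.5581 0.3001 0.0853] F [ 0.2  0.3 -2.4] gap 0.0599 q6 1.88
[0.02 0.11 0.85] [-0.001 -0.003  0.003]
```

>>> drive_tool(
  steps=[
    [0, 0.05, 0.3, 0, 0, 0, 150],
    [0, 0.05, 0.5, 0, 0, 0, 150],
    [0, 0.05, 0.6, 0, 0, 0, 150],
    [0, 0.05, 0.65, 0, 0, 0, 150],
    [0, 0.05, 0.7, 0, 0, 0, 150],
    [0, 0.05, 0.75, 0, 0, 0, 150],
    [0, 0.05, 0.75, 0, 0, 0, 150],
    [0, 0.05, 0.75, 0, 0, 0, 150],
  ],
)

```text
t: 29.37
tool_pos: [0.5574, 0.2993, 0.0768]
tool_rot: [-3.138, -0.143, -0.001]
wrist_force: [0.6, -1.1, -1.6]
finger_gap: 0.0595
```

>>> drive_tool(
  steps=[
    [0.1, 0, 0.05, 0, 0, 0, 150],
    [0.1, 0, 0.1, 0, 0, 0, 150],
    [0.1, 0, 0.1, 0, 0, 0, 150],
    [0.1, 0, 0.1, 0, 0, 0, 150],
  ],
)

```text
t: 29.7
tool_pos: [0.5577, 0.2993, 0.0769]
tool_rot: [-3.138, -0.143, 0.001]
wrist_force: [-5.5, -1.0, 4.5]
finger_gap: 0.0598
```

>>> drive_tool(
  steps=[
    [-0.1, 0, -0.05, 0, 0, 0, 150],
    [-0.1, 0, -0.05, 0, 0, 0, 150],
    [-0.1, 0, -0.05, 0, 0, 0, 10],
    [-0.1, 0, -0.05, 0, 0, 0, 10],
    [-0.1, 0, -0.05, 0, 0, 0, 10],
    [-0.1, 0, -0.05, 0, 0, 0, 10],
    [-0.1, 0, -0.05, 0, 0, 0, 10],
    [-0.1, 0, -0.05, 0, 0, 0, 10],
  ],
)

```text
t: 30.37
tool_pos: [0.5574, 0.2992, 0.0756]
tool_rot: [-3.138, -0.142, 0.0]
wrist_force: [-0.6, 1.1, -0.2]
finger_gap: 0.0899
```

>>> drive_tool(
  steps=[
    [0, 0, -2, 0, 0, 0, 10],
    [0, 0, -5, 0, 0, 0, 10],
    [0, 0, -9, 0, 0, 0, 10],
    [0, 0, -13, 0, 0, 0, 10],
    [0, 0, -15, 0, 0, 0, 10],
    [0, 0, -15, 0, 0, 0, 10],
    [0, 0, -15, 0, 0, 0, 10],
  ],
)

```text
t: 30.95
tool_pos: [0.5581, 0.2996, 0.2278]
tool_rot: [-3.137, -0.142, -0.006]
wrist_force: [-0.0, 0.5, 0.1]
finger_gap: 0.0903
```

```bash
python3 look.py w12 bridge .559,.299 .075; python3 mv.py .6532,.089,.23,-1.489; python3 look.py w12b cup .6532,.089
```

```text
expect [322. 189.] [(0.88, array([323., 182.]))]
bridge [0.5576 0.2996 0.0933] 0.039
t 31.05 pos [0.5566 0.2989 0.2237] F [-0.5 -0.4  0.3] gap 0.0901 q6 1.88
[ 7.71 21.78 -0.63] [0.001 0.003 0.009]
expect [508. 116.] [(0.65, array([520., 116.]))]
cup [0.6538 0.0875 0.3315] 0.073
```

View pics/w12.png

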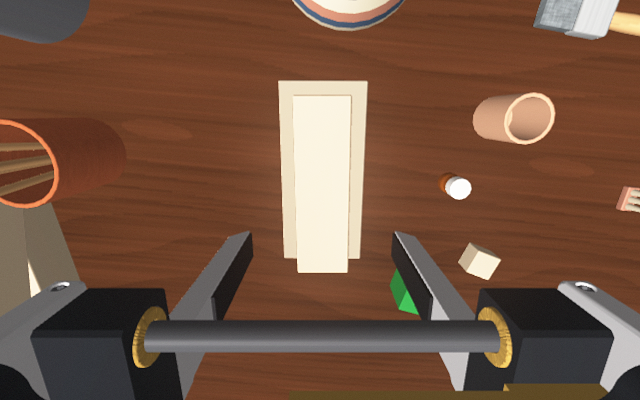

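The slab lies flat and centred on both posts at (322,182). Last is the cup.

>>> drive_tool(
  steps=[
    [1.5, 4, 0, 0, 0, 0, 10],
    [3, 8, 0, 0, 0, 0, 10],
    [4.4, 12, 0, 0, 0, 0, 10],
    [5.8, 16, 0, 0, 0, 0, 10],
    [7, 20, 1, 0, 0, 0, 10],
    [7.7, 21.8, 4, 0, 0, 0, 10],
    [7.7, 21.8, 7, 0, 0, 0, 10],
    [7.7, 21.8, 7, 0, 0, 0, 10],
  ],
)

```text
t: 31.82
tool_pos: [0.6492, 0.0868, 0.145]
tool_rot: [-3.138, -0.137, 0.029]
wrist_force: [-1.0, 0.9, -2.4]
finger_gap: 0.0903
```

```bash
python3 look.py w13 cup .6532,.088; python3 mv.py .6532,.088,.11,-1.489 .6532,.088,.03,-1.489
```

```text
expect [321. 193.] [(0.58, array([324., 199.])), (0.22, array([130., 253.]))]
cup [0.6544 0.0866 0.0363] 0.043
t 31.92 pos [0.652  0.0891 0.1527] F [ 0.1 -0.2  0.3] gap 0.0908 q6 1.53
[0.14 0.13 4.27] [-0.001  0.007  0.009]
[ 0.19  0.13 12.27] [-0.001  0.007  0.009]
```

>>> drive_tool(
  steps=[
    [0.2, 0.2, 2, 0, 0, 0, 10],
    [0.2, 0.2, 5, 0, 0, 0, 10],
    [0.2, 0.2, 8, 0, 0, 0, 10],
    [0.2, 0.2, 11, 0, 0, 0, 10],
    [0.2, 0.2, 12, 0, 0, 0, 10],
    [0.2, 0.2, 12, 0, 0, 0, 10],
    [0.2, 0.2, 12, 0, 0, 0, 10],
    [0.2, 0.2, 12, 0, 0, 0, 10],
  ],
)

```text
t: 32.58
tool_pos: [0.6581, 0.088, 0.0395]
tool_rot: [-3.138, -0.144, -0.009]
wrist_force: [0.3, 0.5, 0.0]
finger_gap: 0.0904
```

>>> drive_tool(
  steps=[
    [0, 0, 0, 0, 0, 0, 160],
    [0, 0, 0, 0, 0, 0, 160],
    [0, 0, 0, 0, 0, 0, 160],
    [0, 0, 0, 0, 0, 0, 160],
    [0, 0, 0, 0, 0, 0, 160],
    [0, 0, 0, 0, 0, 0, 160],
  ],
  force=15,
)

```text
t: 33.08
tool_pos: [0.6559, 0.0871, 0.0359]
tool_rot: [3.138, 0.142, 0.0]
wrist_force: [-0.2, -2.2, 0.8]
finger_gap: 0.0538
```

```bash
python3 mv.py .6532,.088,.2,-1.489
```

```text
t 33.08 pos [0.6559 0.0871 0.0359] F [-0.2 -2.2  0.8] gap 0.0538 q6 1.53
[ -0.26  -0.11 -16.41] [ 0.    -0.     0.009]
```

>>> drive_tool(
  steps=[
    [0, 0, -1, 0, 0, 0, 160],
    [0, 0, -4, 0, 0, 0, 160],
    [0, 0, -8, 0, 0, 0, 160],
    [0, 0, -12, 0, 0, 0, 160],
    [0, 0, -15, 0, 0, 0, 160],
    [0, 0, -16, 0, 0, 0, 160],
    [0, 0, -16, 0, 0, 0, 160],
    [0, 0, -16, 0, 0, 0, 160],
  ],
)

```text
t: 33.75
tool_pos: [0.6555, 0.0873, 0.1948]
tool_rot: [-3.138, -0.143, 0.002]
wrist_force: [0.5, -0.3, -1.8]
finger_gap: 0.0531
```

```bash
python3 mv.py .5605,.2993,.19,-1.489
```

```text
t 33.75 pos [0.6555 0.0873 0.1948] F [ 0.5 -0.3 -1.8] gap 0.0531 q6 1.53
[ -7.54 -21.98   0.49] [-0.     0.001  0.009]
```

>>> drive_tool(
  steps=[
    [-1, -3, 0, 0, 0, 0, 160],
    [-2.2, -6.5, 0, 0, 0, 0, 160],
    [-3.5, -10, 0, 0, 0, 0, 160],
    [-4.7, -13.5, 0, 0, 0, 0, 160],
    [-5.8, -17, 0, 0, 0, 0, 160],
    [-6.8, -20, 0, 0, 0, 0, 160],
    [-7.5, -22, 0, 0, 0, 0, 160],
    [-7.5, -22, 0, 0, 0, 0, 160],
  ],
)

```text
t: 34.42
tool_pos: [0.5572, 0.3033, 0.191]
tool_rot: [3.137, 0.152, -0.013]
wrist_force: [0.1, -0.6, -1.0]
finger_gap: 0.0534
```

>>> drive_tool(
  steps=[
    [0, 0, 1.5, 0, 0, 0, 160],
    [0, 0, 3.5, 0, 0, 0, 160],
    [0, 0, 4.8, 0, 0, 0, 160],
    [0, 0, 5.2, 0, 0, 0, 160],
    [0, 0, 5.2, 0, 0, 0, 160],
    [0, 0, 5.2, 0, 0, 0, 160],
    [0, 0, 5.2, 0, 0, 0, 160],
  ],
)

```text
t: 35.0
tool_pos: [0.562, 0.2995, 0.1447]
tool_rot: [-3.138, -0.142, -0.002]
wrist_force: [0.0, -0.0, -0.4]
finger_gap: 0.053
```

```bash
python3 mv.py .5605,.2993,.125,-1.489
```

```text
t 35.0 pos [0.562  0.2995 0.1447] F [ 0.  -0.  -0.4] gap 0.053 q6 1.88
[-0.15  0.    1.97] [-0.001 -0.002  0.009]
```

>>> drive_tool(
  steps=[
    [-0.15, 0, 0.6, 0, 0, 0, 160],
    [-0.15, 0, 1.1, 0, 0, 0, 160],
    [-0.15, 0, 1.5, 0, 0, 0, 160],
    [-0.15, 0, 1.7, 0, 0, 0, 160],
    [-0.15, 0, 1.8, 0, 0, 0, 160],
    [-0.15, 0, 1.85, 0, 0, 0, 160],
    [-0.15, 0, 1.9, 0, 0, 0, 160],
    [-0.15, 0, 1.9, 0, 0, 0, 160],
  ],
)

```text
t: 35.67
tool_pos: [0.5599, 0.2995, 0.125]
tool_rot: [-3.138, -0.143, -0.001]
wrist_force: [0.4, -0.4, -0.7]
finger_gap: 0.0531
```

>>> drive_tool(
  steps=[
    [0, 0, 0.05, 0, 0, 0, 160],
    [0, 0, 0.1, 0, 0, 0, 160],
    [0, 0, 0.1, 0, 0, 0, 160],
  ],
)

```text
t: 35.92
tool_pos: [0.56, 0.2996, 0.1248]
tool_rot: [-3.138, -0.143, -0.002]
wrist_force: [-1.0, -0.7, 2.3]
finger_gap: 0.0534
```

Contact. I'll release and rise straight up, clear of the cup.

>>> drive_tool(
  steps=[
    [0, 0, 0, 0, 0, 0, 40],
    [0, 0, 0, 0, 0, 0, 10],
    [0, 0, 0, 0, 0, 0, 10],
    [0, 0, 0, 0, 0, 0, 10],
    [0, 0, 0, 0, 0, 0, 10],
    [0, 0, 0, 0, 0, 0, 10],
    [0, 0, 0, 0, 0, 0, 10],
  ],
)

```text
t: 36.5
tool_pos: [0.5598, 0.2995, 0.1237]
tool_rot: [-3.138, -0.143, 0.0]
wrist_force: [-0.4, 0.2, 1.0]
finger_gap: 0.0903
```

>>> drive_tool(
  steps=[
    [0, 0, -2, 0, 0, 0, 10],
    [0, 0, -5, 0, 0, 0, 10],
    [0, 0, -9, 0, 0, 0, 10],
    [0, 0, -12, 0, 0, 0, 10],
    [0, 0, -14, 0, 0, 0, 10],
    [0, 0, -14, 0, 0, 0, 10],
    [0, 0, -14, 0, 0, 0, 10],
  ],
)

```text
t: 37.08
tool_pos: [0.5603, 0.2997, 0.265]
tool_rot: [-3.137, -0.143, -0.005]
wrist_force: [0.1, -1.0, -0.4]
finger_gap: 0.0906
```

```bash
python3 mv.py; python3 look.py w14 cup .559,.2993 .089; python3 - <<'E'
from fit import *
cs={n:cam(n) for n in("scene","side")}
ims=[cv2.resize(ctrl.capture(n)[y:y+170,x:x+270],None,fx=2.9/2,fy=2.9/2,interpolation=cv2.INTER_CUBIC) for n,x,y in(("scene",310,60),("side",150,40))]
cv2.imwrite("pics/final.png",np.hstack(ims))
for th,p,z in [("cup",(.559,.299),.089),("bridge",(.558,.2995),.075),("dish",(.56,.299),.015),("short_post",(.455,.065),0)]:
    for n in cs:
        q=px(cs[n],[*p,z+KIND[th][-1]/2]); g=[r for r in ctrl.trace(n,th) if np.hypot(*(np.array(r["point"])-q))<25]
        if g: print(th,n,np.round(fit([(cs[n],np.array(g[0]["region"]))],KIND[th],p,z)[0],4))
E
```

```text
t 37.08 pos [0.5603 0.2997 0.265 ] F [ 0.1 -1.  -0.4] gap 0.0906 q6 1.88
expect [322. 192.] [(0.81, array([324., 199.])), (0.64, array([468., 251.]))]
cup [0.5581 0.2993 0.1492] 0.034
cup scene [0.5588 0.3013 0.0476]
cup side [0.5533 0.2974 0.2415]
bridge scene [0.5582 0.3007 0.0814]
bridge side [0.5519 0.2966 3.2392]
dish scene [0.5606 0.3021 0.1421]
dish side [0.5566 0.2963 0.3607]
short_post scene [0.456 0.065 1.34 ]
short_post side [ 0.4521  0.0631 -0.301 ]
```

View pics/final.png

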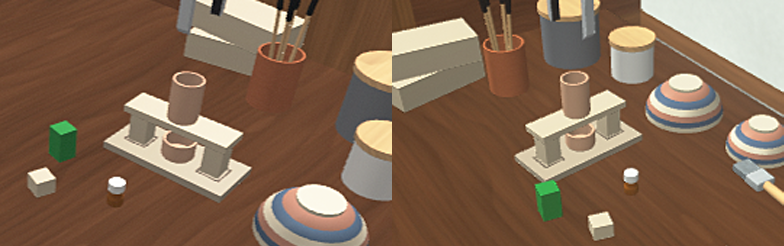

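Both views show the finished stack: posts in their squares, dish between them, slab flat across the tops and cup upright in the middle. The gripper is clear of it, so I'll hand in.

```bash
python3 -c "
from h import *
print(ctrl.hand_in())"
```

```text
the job is handed in; nothing more can be done
None
```

The kiln shelf is set as asked, and I handed the job in at about 38 s of the 136 s allowed; hand-in reports no verdict. I worked in the order given: both buff tall posts, the dish, the slab, then the cup. Each was lowered until it touched, with 10 N or less at the wrist, and released. The green look-alikes were not touched.

My last checks, from fits to the camera images:
- **Posts:** both stand inside their squares, within about 1 mm of centre. I checked them after placing, not again after the slab went on.
- **Dish:** it may be 2–3 mm off midway. The wrist camera put it about 3 mm too far from the robot; the final scene and side views gave +1 and −3 mm.
- **Slab:** it lies flat across both posts, about 1–2 mm off centre, and in line with the shelf to within half a degree.
- **Cup:** it stands upright, within about 2 mm of the middle of the slab.
- **Short post:** unmoved.

**Disagreement:** the side camera reads the cup and slab about 6 mm nearer the robot than the other cameras do. It gives the same shift for both, so I took it as that camera's own error. The gripper was clear of everything at hand-in.

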